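# Fetch the parcel from behind the ornaments

### The arm

A 6-joint arm with a two-finger parallel gripper is mounted at the origin on the work surface. World frame = base frame: x ahead of the robot, y to its left, z up, the work surface at z = 0. Lengths are in m, angles in rad, forces in N, time in s.
With the tool pointing down it reaches from about 0.35 to 0.85 m from the base axis. Payload 8.1 kg.
Tool frame: the origin (TCP) lies on the centre line of the jaws, within the pads' length; the fingertips stand 22 mm ahead of it and the grasp point (between the pads) lies 3 mm ahead of it; z points along the fingers, y is the line along which they close (so a half turn about z gives the same grasp; the last joint's range is limited). The gripper opens to 93 mm and grips with 3 to 60 N. Pads are 15 mm wide; open, the fingers measure 128 mm over their backs; the gripper's body (75 mm by 188 mm) begins 65 mm behind the grasp point.
Start: joints at [-1.3, 0.13, 1.488, -0, 1.523, -0.085], TCP at [0.209, -0.562, 0.219] pointing down, gripper open.
Joint ranges: [-2.96, 2.96], [-0.89, 2.26], [0.02, 2.5], [-1.34, 4.48], [0, 2.73], [-2.66, 2.66]. Speed limits (rad/s): [2.39, 2.39, 2.79, 3.14, 3.14, 3.14].

### API

Orientations are given as a rotation vector (axis times angle).
In Python, from plant import robot, viewer, job gives the robot as it stands (robot), with the cameras (viewer) and the job (job).
- The arm moves only by the tool jog_arm, called after ">>>" as name(argument=value, ...) on one line, values as JSON. Schema: {"type":"object","properties":{"rows":{"type":"object","properties":{"finger_gap":{"type":"array","items":{"type":"number"},"minItems":1,"maxItems":20},"tx":{"type":"array","items":{"type":"number"},"minItems":1,"maxItems":20},"ty":{"type":"array","items":{"type":"number"},"minItems":1,"maxItems":20},"tz":{"type":"array","items":{"type":"number"},"minItems":1,"maxItems":20},"spin":{"type":"array","items":{"type":"number"},"minItems":1,"maxItems":20}},"additionalProperties":false,"required":["finger_gap","tx","ty","tz","spin"]},"force":{"type":"number"},"only":{"type":"string"},"quiet":{"type":"boolean"},"lines":{"type":"string"}},"required":["rows"],"additionalProperties":false}. rows is an object with one list for each field, all of the same length, 1 to 20, a row being the entries at one place: finger_gap (the finger opening in m), tx, ty, tz (the shift in shares of the most that a row can go, 1 being 50 mm), spin (a turn about the tool's z in normalised numbers (1 is pi rad)); each row shifts and turns the commanded pose from where the row before left it, along the tool's axes as they then stand; what a row does not reach is not made up. A row lasts 1/10 s, in which the tool goes at most 0.05 m and 0.15 rad, less where a joint would pass 70% of its speed; a pose out of reach is approached as far as the arm can. The fingers move at their own pace and stop on an object; force is the grip in N (left out, the last holds). Time passes only in rows, so rows that do not move let the fingers close. The tool returns the time, the measured TCP pose, the force, the opening and the grip force at its end. only (a regular expression) keeps the lines of the reply that match it, lines (a string "A,B") keeps lines A to B, and quiet returns only ok. Shift and turn numbers lie between -1 and 1, and a call with a number outside is refused. Input that does not fit is refused with a message, and nothing moves.
- robot.read_state(): the state, without advancing time (a new reading comes with each control period).
- viewer.read_camera(name): name is "scene" or "top"; returns a dict with "image" (480x640x3 uint8, red, green, blue), "fx", "fy", "cx", "cy" (pixels), "dist" ([k1, k2, p1, p2, k3] as OpenCV has them; the pictures are not rectified), "R" (3x3) and "t" (3): a world point X has camera coordinates R X + t. Camera axes: x right, y down, z forward; pixel columns grow to the right and rows downward; lengths in m; the calibration is good to about 2 mm. A picture is of the moment at which its call begins. There is no depth.
- job.close_job(): hands the job in; it is judged then, once.
The state is a dict: "t": time; "q": joint angles; "dq": joint speeds; "joint_torque": joint torques, N m; "tool_pos": TCP position; "orientation": TCP orientation; "force": force on the tool from outside, world axes, zero at the start; "wrist_torque": the same for the moment, N m; "opening": finger opening in m; "gripper_force": force on a finger pad.
Only numpy, scipy, OpenCV 4.12 (cv2) and the standard library are available. Lean on these libraries where they do the work, as an engineer would, in place of code of your own. Each camera call takes 0.05 s, during which the arm holds its last target. There are 200 camera calls.

### The job

The small parcel on this hall sideboard was left behind the vase, the lantern and the table clock. First stand all three on the bare wooden board at the side, leaving the parcel where it lies; then lay the parcel flat on top of the pile of cartons, in the middle and lengthwise along it; then put the vase, lantern and clock back, each centred and square on its own cork mat. Set everything down gently: drop nothing and tip nothing over.

Things in the scene. Friction and masses are not known exactly. Their poses are not given: they have to be found in the camera images.
- vase: White ceramic vase, round, 130 mm high. Belly at most 62 mm across up to 60 mm high; a straight neck 36 mm across from 84 to 122 mm high is the place to grip; lip 42 mm across. About 0.35 kg. Origin: centre of the underside, z up. At the start it stands upright on the round mat.
- lantern: Dark steel candle lantern with clear sides, square 66 x 66 mm up to 115 mm high, then a square cap 44 x 44 mm from 115 to 145 mm high, to grip it by; the cap's sides are parallel to the body's x and y. About 0.4 kg. Origin: centre of the underside, z up. At the start it stands on the square mat, square with it.
- clock: Wooden table clock, an upright block 48 mm (x) x 90 mm (y) x 115 mm high, white dial on its -x face. Grip across the 48 mm near the top. About 0.4 kg. Origin: centre of the underside, z up. At the start it stands on the oblong mat, lengthwise with it.
- parcel: Small closed cardboard parcel with a paper tape strip, 60 mm (x) x 120 mm (y) x 40 mm high, lying flat on the sideboard top (z = 0) behind the three ornaments (further from the robot). About 0.18 kg. Origin: centre of the underside; long axis y. Grip across the 60 mm.
- round_mat: Round cork mat, 80 mm across, 4 mm thick, fixed: the vase's own place. Origin: centre of its underside, on the sideboard top; upper face 4 mm above.
- square_mat: Square cork mat, 80 x 80 mm, 4 mm thick, fixed: the lantern's own place. Origin: centre of its underside; sides along its x and y.
- oblong_mat: Oblong cork mat, 65 mm (x) x 107 mm (y), 4 mm thick, fixed: the clock's own place, the clock's long side along the mat's long side y. Origin: centre of its underside.
- board: Bare light wooden board lying flat at one side (left or right), 300 mm (x) x 150 mm (y) x 8 mm thick, fixed: the side area, with room for the three ornaments in a row along its x. Origin: centre of its underside; upper face 8 mm above.
- pile: Pile of flat cardboard cartons at the other side, fixed. The flat top face is 125 mm (x) x 175 mm (y); its height above the sideboard top differs from start to start, 62 to 108 mm. Origin: centre of the TOP face of the pile, long axis y; the cartons reach down from it, the lower ones at most 15 mm wider each way.

How it is judged:
On the way, in this order (a step that is already met when the one before it is completed fails the run):
1. vase, lantern and clock all stand upright on the wooden board, released, while the parcel still lies where it was (x of vase in the frame of board between -0.135 and 0.135 m and y of vase in the frame of board between -0.06 and 0.06 m and z of vase in the frame of board between 0.003 and 0.014 m and angle between each of vase, lantern, clock's own z axis and vertical below 0.1 rad and x of lantern in the frame of board between -0.135 and 0.135 m and y of lantern in the frame of board between -0.06 and 0.06 m and z of lantern in the frame of board between 0.003 and 0.014 m and x of clock in the frame of board between -0.135 and 0.135 m and y of clock in the frame of board between -0.06 and 0.06 m and z of clock in the frame of board between 0.003 and 0.014 m and contact force between each of vase, lantern, clock and the fingers below 0.05 N and linear speed of each of vase, lantern, clock below 0.02 m/s and distance of parcel from where it was at the start of the episode below 0.03 m), for 0.2 s.
2. the parcel lies on the pile, released, with the three ornaments still on the board (horizontal distance between parcel and pile below 0.015 m and angle between the y axis of parcel and the y axis of pile, either way round below 0.2 rad and z of parcel in the frame of pile between -0.005 and 0.006 m and angle between each of parcel, vase, lantern, clock's own z axis and vertical below 0.1 rad and contact force between parcel and the fingers below 0.05 N and linear speed of parcel below 0.02 m/s and x of vase in the frame of board between -0.135 and 0.135 m and y of vase in the frame of board between -0.06 and 0.06 m and z of vase in the frame of board between 0.003 and 0.014 m and x of lantern in the frame of board between -0.135 and 0.135 m and y of lantern in the frame of board between -0.06 and 0.06 m and z of lantern in the frame of board between 0.003 and 0.014 m and x of clock in the frame of board between -0.135 and 0.135 m and y of clock in the frame of board between -0.06 and 0.06 m and z of clock in the frame of board between 0.003 and 0.014 m), for 0.2 s.
At the end, for the whole second after the job is handed in: Parcel flat on the pile, within 15 mm of its centre and 0.2 rad of its long axis; vase on round mat, lantern on square mat, clock on oblong mat, each upright and within 10 mm of its mat's centre, lantern and clock square within 0.2 rad; all released and at rest (horizontal distance between parcel and pile below 0.015 m and angle between the y axis of parcel and the y axis of pile, either way round below 0.2 rad and z of parcel in the frame of pile between -0.005 and 0.006 m and angle between each of parcel, vase, lantern, clock's own z axis and vertical below 0.1 rad and linear speed of each of parcel, vase, lantern, clock below 0.02 m/s and contact force between each of parcel, vase, lantern, clock and the fingers below 0.05 N and horizontal distance between vase and round_mat below 0.01 m and z of vase in the frame of round_mat between -0.001 and 0.01 m and horizontal distance between lantern and square_mat below 0.01 m and z of lantern in the frame of square_mat between -0.001 and 0.01 m and horizontal distance between clock and oblong_mat below 0.01 m and z of clock in the frame of oblong_mat between -0.001 and 0.01 m and angle between the y axis of clock and the y axis of oblong_mat, either way round below 0.2 rad and (angle between the x axis of lantern and the x axis of square_mat, either way round below 0.2 rad or angle between the x axis of lantern and the y axis of square_mat, either way round below 0.2 rad)); the robot touches nothing.
It fails at once if the vase, lantern, clock or parcel is tipped over (angle between any of vase, lantern, clock, parcel's own z axis and vertical above 0.6 rad).
It fails at once if the vase, lantern, clock or parcel is dropped (moves faster than 0.45 m/s with the fingers off it, a fall of about 10 mm) ((contact force between vase and the fingers below 0.05 N and linear speed of vase above 0.45 m/s) or (contact force between lantern and the fingers below 0.05 N and linear speed of lantern above 0.45 m/s) or (contact force between clock and the fingers below 0.05 N and linear speed of clock above 0.45 m/s) or (contact force between parcel and the fingers below 0.05 N and linear speed of parcel above 0.45 m/s)).
It also fails if it takes over 150 s, if anything falls off the work surface, if the arm or the gripper's body presses on something with over 40 N, if the wrist force passes 120 N, or if a joint passes its speed limit or range.

## Working session

There is one attempt and no reset: what is moved stays moved. The work goes in short steps, Python scripts to look and compute and a tool call to move; the robot and the scene stay as the last step left them, time stands still between calls to the robot, and variables do not carry over. Pictures are saved under pics/ and viewed, at most 14 in all, crops included, and the job is handed in when it is done.

```bash
ls; mkdir -p pics
```

Run:
```python
from plant import robot, viewer, job
import cv2
for n in ("scene","top"):
    c=viewer.read_camera(n); cv2.imwrite(f"pics/{n}0.png",c["image"][:,:,::-1])
    print(n,c["fx"],c["fy"],c["cx"],c["cy"],c["dist"],c["R"],c["t"])
s=robot.read_state();print(s)
```

```text
pics
plant.py
scene 454.29075799655766 454.29075799655766 321.15248438798415 245.18771038614372 [-0.00263442  0.          0.          0.          0.        ] [[-0.06429143  0.99787298 -0.01077651]
 [ 0.83805891  0.04812585 -0.543453  ]
 [-0.54177843 -0.04397073 -0.83937042]] [ 0.023957   -0.40680754  1.16566828]
top 590.9889854386777 590.9889854386777 323.7026296972059 231.83359404966936 [-0.10597456  0.          0.          0.          0.        ] [[-0.02378616 -0.99958907  0.01599696]
 [-0.99097337  0.0214634  -0.13232949]
 [ 0.13193176 -0.01900017 -0.99107669]] [0.00381031 0.53772749 1.27231877]
{'t': 0.1, 'q': array([-1.30038546e+00,  1.31104800e-01,  1.48919379e+00,  2.38589287e-06,
        1.52300956e+00, -8.53629623e-02]), 'dq': array([ 0.00024308, -0.00010079, -0.00319877, -0.00049687, -0.00066784,
        0.00234914]), 'joint_torque': array([ 1.29643704e-03, -5.61341465e+01, -4.93096197e+01,  7.71013205e-02,
        2.91504170e-02, -2.64220824e-05]), 'tool_pos': array([ 0.20889011, -0.56189819,  0.21826806]), 'orientation': array([-3.09033629e+00, -5.55603053e-01,  2.45108874e-04]), 'force': array([-0.56716315, -0.18736082, -0.5109496 ]), 'wrist_torque': array([-0.01374883,  0.05618449,  0.01333252]), 'gripper_force': 0.0, 'opening': 0.09275677007107354}
```

View pics/scene0.png

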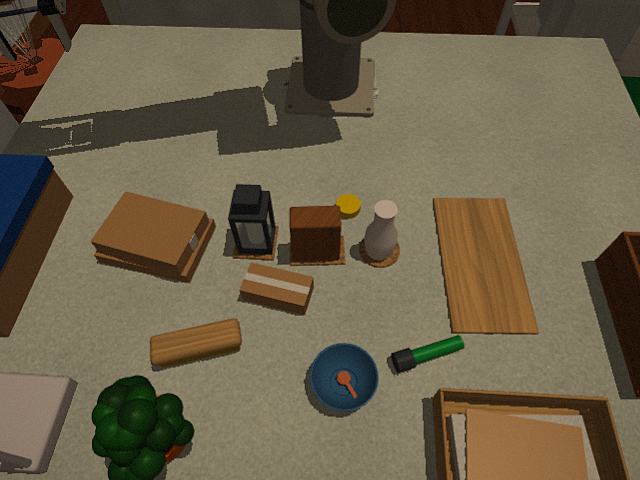

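View pics/top0.png

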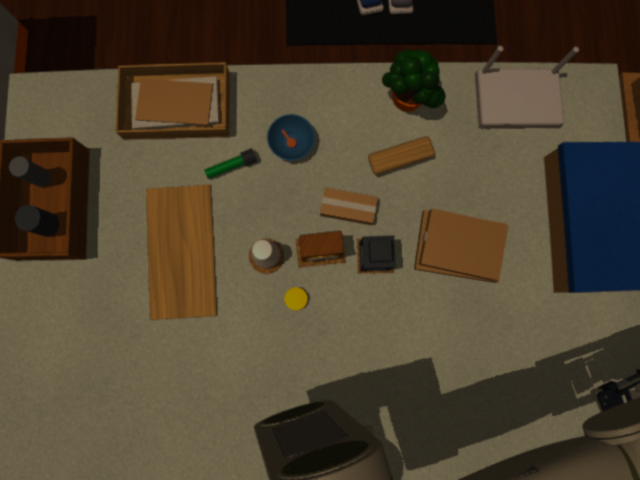

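The scene view shows, left to right, the pile (155,235), lantern (252,222), clock (316,235), vase (381,235) and board (485,265), with the parcel behind at (277,288). In the top view the board is at (181,251), vase (264,252), clock (321,247), lantern (377,253), parcel (349,205) and pile (462,244). A yellow disc lies in front of the clock. I'll enlarge these for corners.

Run:
```python
import cv2
def crop(src,x0,y0,w,h,k,out):
    im=cv2.imread(src)[y0:y0+h,x0:x0+w]
    im=cv2.resize(im,None,fx=k,fy=k,interpolation=cv2.INTER_CUBIC)
    for i in range(0,w,20): cv2.putText(im,str(x0+i),(i*k,10),0,.35,(0,255,255),1); cv2.line(im,(i*k,12),(i*k,20),(0,255,255),1)
    for j in range(0,h,20): cv2.putText(im,str(y0+j),(0,j*k+4),0,.35,(0,255,255),1); cv2.line(im,(24,j*k),(32,j*k),(0,255,255),1)
    cv2.imwrite(out,cv2.convertScaleAbs(im,alpha=1.5,beta=10))
crop("pics/top0.png",140,180,195,145,4,"pics/topA.png")
crop("pics/top0.png",315,180,195,145,4,"pics/topB.png")
crop("pics/scene0.png",85,185,195,140,4,"pics/scA.png")
crop("pics/scene0.png",220,185,190,140,4,"pics/scB.png")
```

```text
(no output)
```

View pics/topA.png

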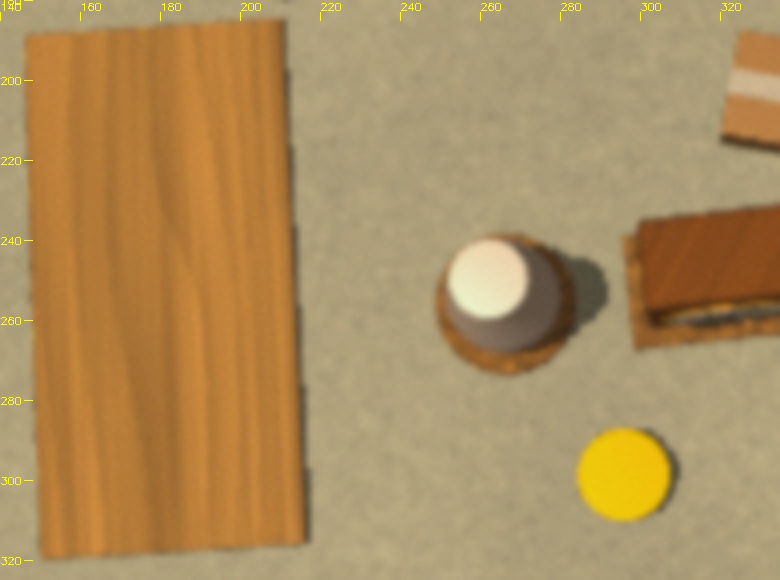

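View pics/topB.png

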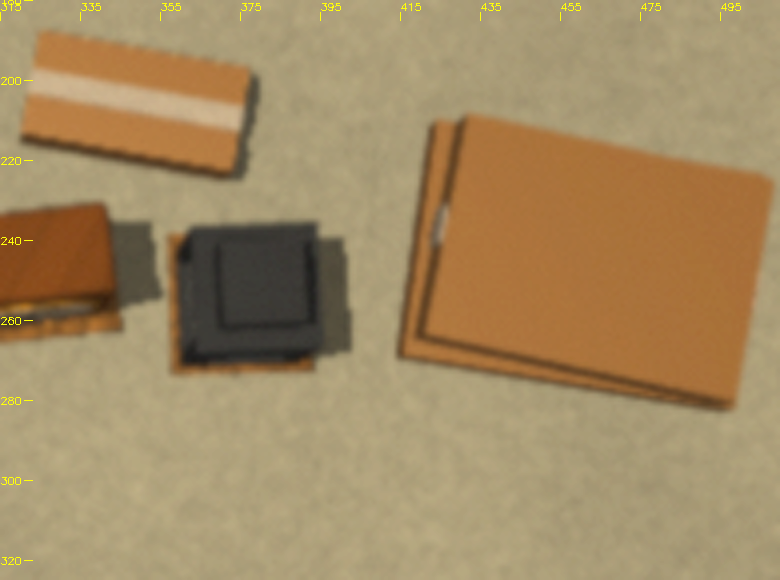

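View pics/scA.png

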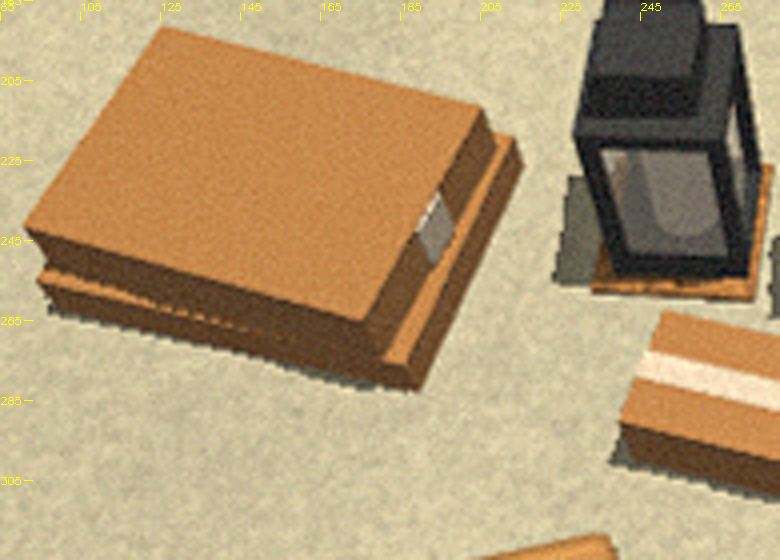

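View pics/scB.png

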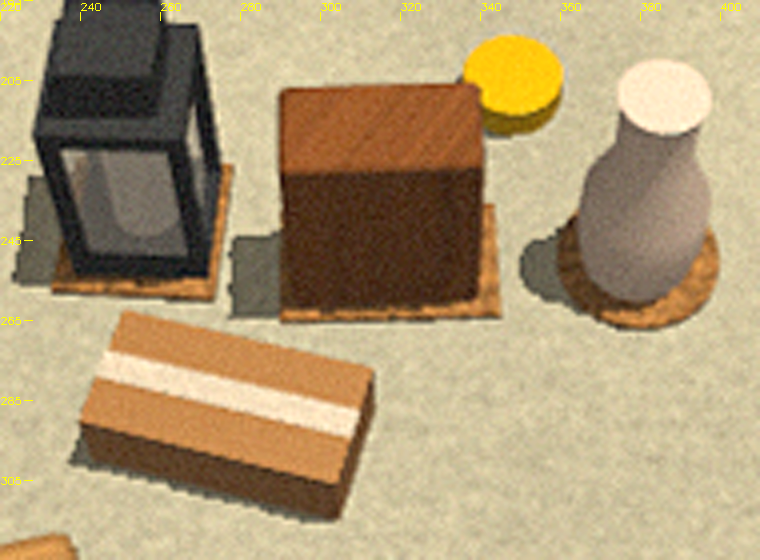

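The crops show the corners clearly, so I'll fit each pose from the clicked corners in both cameras.

Create h.py:
```python
import numpy as np, cv2
from scipy.optimize import least_squares
from plant import robot, viewer, job
from scipy.spatial.transform import Rotation as Ro
def proj(c,X):
    K=np.array([[c["fx"],0,c["cx"]],[0,c["fy"],c["cy"]],[0,0,1]])
    return cv2.projectPoints(np.asarray(X,float),cv2.Rodrigues(np.asarray(c["R"]))[0],np.asarray(c["t"],float),K,np.asarray(c["dist"],float))[0][:,0]
SG=dict(A=(1,1),B=(1,-1),C=(-1,-1),D=(-1,1))
OFF=dict(tA=(140,180),tB=(315,180),sA=(85,185),sB=(220,185))
def pix(v,u,w): o=OFF[v]; return np.array([(u+.5)/4-.5+o[0],(w+.5)/4-.5+o[1]])
def fit(cams,obs,hx,hy,z,x0,fith=False):
    """obs: (view, corner letter or 'O', u, v)"""
    def res(p):
        h=p[3] if fith else z; r=[]
        for v,k,u,w in obs:
            s=np.array(SG.get(k,(0,0)))*(hx,hy); c,sn=np.cos(p[2]),np.sin(p[2])
            X=[[p[0]+c*s[0]-sn*s[1],p[1]+sn*s[0]+c*s[1],h]]
            r+=list(proj(cams[v[0]],X)[0]-pix(v,u,w))
        return np.array(r)
    s=least_squares(res,list(x0)+[0]+([.08] if fith else []))
    return s.x,np.sqrt(np.mean(s.fun**2)),np.abs(s.fun).max()
def go(x,y,z,a=None,close=None):
    """tool-axis deltas to bring the grasp point to (x,y,z); a = world angle of the tool's x axis"""
    s=robot.read_state(); R=Ro.from_rotvec(s["orientation"]).as_matrix()
    d=np.array([x,y,z+.003])-s["tool_pos"]
    a0=np.arctan2(R[1,0],R[0,0])
    print("t",round(s["t"],1),"yaw",a0.round(4),"d tool",(R.T@d).round(4),"turn",None if a is None else round(-(a-a0),4),"op",round(s["opening"],4))
```

Run:
```python
from h import *
cams={"t":viewer.read_camera("top"),"s":viewer.read_camera("scene")}
O={
"board":(.15,.075,.008,[("tA","A",25,37),("tA","B",284,20),("tA","C",306,541),("tA","D",41,558)]),
"clock":(.024,.045,.119,[("tA","A",638,220),("tB","B",104,204),("tA","D",648,310),("sB","C",281,90),("sB","D",479,85),("sB","A",482,165),("sB","B",281,172)]),
"oblong":(.0325,.0535,.004,[("tA","A",624,238),("tA","D",636,350),("tB","C",122,330),("sB","A",499,317),("sB","B",281,321),("sB","D",493,205)]),
"lcap":(.022,.022,.149,[("tB","A",217,244),("tB","B",306,240),("tB","C",311,324),("tB","D",220,328)]),
"lbody":(.033,.033,.119,[("tB","A",190,230),("tB","B",317,222),("tB","C",322,350),("sB","A",187,133),("sB","B",37,133),("sB","D",197,25)]),
"square":(.04,.04,.004,[("tB","A",168,236),("tB","D",171,373),("tB","C",314,371),("sB","A",213,299),("sB","B",52,292),("sB","D",233,166)]),
"vase":(0,0,.134,[("tA","O",488,279),("sB","O",664,97)]),
"round":(0,0,.004,[("tA","O",506,304),("sB","O",638,263)]),
"parcel":(.03,.06,.04,[("tB","A",38,31),("tB","B",252,70),("tB","C",234,172),("tB","D",22,136),("sB","C",125,313),("sB","D",374,370),("sB","A",337,483),("sB","B",82,422)]),
"pile":(.0625,.0875,None,[("tB","A",467,115),("tB","B",774,178),("tB","C",735,405),("tB","D",420,336),("sA","C",163,27),("sA","D",480,107),("sA","A",363,320),("sA","B",26,228)]),
}
for n,(hx,hy,z,o) in O.items():
    for sel in ("ts","t","s"):
        oo=[q for q in o if q[0][0] in sel]
        if len(oo)<1 or (sel!="ts" and n=="pile"): continue
        p,r,m=fit(cams,oo,hx,hy,z,(.5,0),n=="pile"); print(n,sel,p.round(4),"rms",r.round(2),"max",m.round(2))
go(.5,0,.2,np.pi/2)
```

```text
board ts [0.5049 0.3157 0.0436] rms 0.58 max 0.88
board t [0.5049 0.3157 0.0436] rms 0.58 max 0.88
clock ts [ 0.5023 -0.0015  0.0896] rms 0.82 max 1.21
clock t [ 0.5017 -0.0016  0.0834] rms 0.66 max 1.19
clock s [ 0.5026 -0.0014  0.0918] rms 0.9 max 1.14
oblong ts [ 0.4996 -0.0006  0.0862] rms 0.33 max 0.72
oblong t [ 0.4996 -0.0007  0.0862] rms 0.29 max 0.49
oblong s [ 0.4996 -0.0005  0.0857] rms 0.37 max 0.69
lcap ts [ 0.4819 -0.1199  0.0163] rms 0.39 max 0.56
lcap t [ 0.4819 -0.1199  0.0163] rms 0.39 max 0.56
lbody ts [ 0.4815 -0.1198  0.0356] rms 0.63 max 1.23
lbody t [ 0.4822 -0.1195  0.0195] rms 0.28 max 0.37
lbody s [ 0.4809 -0.1201  0.0451] rms 0.74 max 1.43
square ts [ 4.861e-01 -1.233e-01 -2.000e-04] rms 0.27 max 0.59
square t [ 4.861e-01 -1.231e-01  2.000e-04] rms 0.32 max 0.57
square s [ 0.4861 -0.1234  0.001 ] rms 0.2 max 0.29
vase ts [0.4911 0.1205 0.    ] rms 0.12 max 0.14
vase t [0.4913 0.1207 0.    ] rms 0.0 max 0.0
vase s [0.4908 0.1203 0.    ] rms 0.0 max 0.0
round ts [0.4918 0.1218 0.    ] rms 0.4 max 0.56
round t [0.4906 0.1221 0.    ] rms 0.0 max 0.0
round s [0.4932 0.1216 0.    ] rms 0.0 max 0.0
parcel ts [ 0.5962 -0.065  -0.1964] rms 0.47 max 0.97
parcel t [ 0.5957 -0.0654 -0.196 ] rms 0.25 max 0.4
parcel s [ 0.5967 -0.0646 -0.1966] rms 0.54 max 0.83
pile ts [ 0.5006 -0.3159 -0.2345  0.0616] rms 0.51 max 1.12
t 0.2 yaw 0.3558 d tool [ 0.4686 -0.4255  0.0161] turn -1.215 op 0.0931
```

All fits land within about 1 px and match the given sizes: the mats are on the table and the pile top is at 62 mm. First move: turn so the fingers close along world x, and head for the vase.

Careful with the scale: shifts go in shares of 50 mm and turns go in shares of pi rad. That gives: 0.045 m is 0.9, 0.018 m is 0.36, -0.15 rad / 3.1416 = -0.0477.

>>> jog_arm(rows={"finger_gap":[0.09, 0.09, 0.09, 0.09, 0.07, 0.07, 0.07, 0.07, 0.07, 0.07, 0.07, 0.07, 0.07, 0.07, 0.07, 0.07, 0.07, 0.07, 0.07, 0.07], "tx":[0, 0, 0, 0, 0, 0, 0, 0, 0, 0.9, 0.9, 0.9, 0.9, 0.9, 0.9, 0.9, 0.9, 0.9, 0, 0], "ty":[0, 0, 0, 0, 0, 0, 0, 0, 0, 0.36, 0.36, 0.36, 0.36, 0.36, 0.36, 0.36, 0.36, 0.36, 0, 0], "tz":[-0.2, -0.2, -0.2, -0.2, -0.2, 0, 0, 0, 0, 0, 0, 0, 0, 0, 0, 0, 0, 0, 0, 0], "spin":[-0.0477, -0.0477, -0.0477, -0.0477, -0.0477, -0.0477, -0.0477, -0.0477, -0.0048, 0, 0, 0, 0, 0, 0, 0, 0, 0, 0, 0]}, force=20)

```text
t: 2.2
tool_pos: [0.3713, -0.1565, 0.2693]
orientation: [2.22, 2.222, -0.0]
force: [0.5, -0.7, 0.2]
opening: 0.0699
gripper_force: 0.0
```

```bash
python3 -c "
from h import *
go(.4911,.1205,.107,np.pi/2)"
```

```text
t 2.2 yaw 1.5715 d tool [0.277  0.1199 0.1592] turn 0.0007 op 0.0699
```

Converted, 0.0396 m is 0.792, 0.03 m is 0.6.

>>> jog_arm(rows={"finger_gap":[0.07, 0.07, 0.07, 0.07, 0.07, 0.07, 0.07, 0.07, 0.07, 0.07, 0.07, 0.07, 0.07, 0.07, 0.07, 0.07], "tx":[0.792, 0.792, 0.792, 0.792, 0.792, 0.792, 0.788, 0, 0, 0, 0, 0, 0, 0, 0, 0], "ty":[0.342, 0.342, 0.342, 0.342, 0.342, 0.342, 0.346, 0, 0, 0, 0, 0, 0, 0, 0, 0], "tz":[0, 0, 0, 0, 0, 0, 0, 0.6, 0.6, 0.6, 0.6, 0.4, 0.2, 0.18, 0, 0], "spin":[0, 0, 0, 0, 0, 0, 0, 0, 0, 0, 0, 0, 0, 0, 0, 0]})

```text
t: 3.8
tool_pos: [0.4917, 0.1192, 0.1112]
orientation: [2.222, 2.22, 0.001]
force: [0.5, -0.5, -0.4]
opening: 0.0704
gripper_force: 0.0
```

```bash
python3 -c "
from h import *
go(.4911,.1205,.107,np.pi/2)"
```

```text
t 3.8 yaw 1.5698 d tool [ 0.0013 -0.0006  0.0012] turn -0.001 op 0.0704
```

Converted, -0.03 m is -0.6, -0.02 m is -0.4.

>>> jog_arm(rows={"finger_gap":[0.02, 0.02, 0.02, 0.02, 0.02, 0.02, 0.02, 0.02, 0.02, 0.02, 0.02], "tx":[0.02, 0, 0, 0, 0, 0, 0, 0, 0, 0, 0], "ty":[0, 0, 0, 0, 0, 0, 0, 0, 0, 0, 0], "tz":[0.02, 0, 0, 0, 0, -0.1, -0.3, -0.6, -0.4, -0.2, 0], "spin":[0, 0, 0, 0, 0, 0, 0, 0, 0, 0, 0]}, force=25)

```text
t: 4.9
tool_pos: [0.492, 0.1208, 0.1914]
orientation: [2.22, 2.22, 0.004]
force: [0.3, 0.2, -5.1]
opening: 0.0377
gripper_force: 25.0
```

```bash
python3 -c "
from h import *
go(.4051,.3113,.111,np.pi/2)"
```

```text
t 4.9 yaw 1.5708 d tool [ 0.1905 -0.0872  0.0772] turn 0.0 op 0.0377
```

Converted, 0.04 m is 0.8, 0.003 m is 0.06.

>>> jog_arm(rows={"finger_gap":[0.02, 0.02, 0.02, 0.02, 0.02, 0.02, 0.02, 0.02, 0.02, 0.02, 0.02, 0.02, 0.02, 0.02], "tx":[0.4, 0.7, 0.8, 0.8, 0.7, 0.41, 0, 0, 0, 0, 0, 0, 0, 0], "ty":[-0.2, -0.314, -0.36, -0.36, -0.314, -0.196, 0, 0, 0, 0, 0, 0, 0, 0], "tz":[0, 0, 0, 0, 0, 0, 0, 0.6, 0.5, 0.2, 0.1, 0.06, 0, 0], "spin":[0, 0, 0, 0, 0, 0, 0, 0, 0, 0, 0, 0, 0, 0]})

```text
t: 6.3
tool_pos: [0.4045, 0.3114, 0.1174]
orientation: [2.221, 2.221, 0.003]
force: [0.0, -0.7, -3.8]
opening: 0.0379
gripper_force: 25.0
```

```bash
python3 -c "
from h import *
go(.4051,.3113,.111,np.pi/2)"
```

```text
t 6.3 yaw 1.5706 d tool [-0.0001  0.0006  0.0034] turn -0.0002 op 0.0379
```

>>> jog_arm(rows={"finger_gap":[0.02, 0.02, 0.02, 0.02], "tx":[0, 0, 0, 0], "ty":[0, 0, 0, 0], "tz":[0.02, 0.02, 0.01, 0], "spin":[0, 0, 0, 0]})

```text
t: 6.7
tool_pos: [0.4038, 0.3112, 0.1139]
orientation: [2.221, 2.221, 0.0]
force: [0.1, 0.6, -4.7]
opening: 0.0377
gripper_force: 25.0
```

Converted, 0.001 m is 0.02.

>>> jog_arm(rows={"finger_gap":[0.02, 0.02], "tx":[0, 0], "ty":[0, 0], "tz":[0.02, 0], "spin":[0, 0]})

```text
t: 6.9
tool_pos: [0.4042, 0.3117, 0.1137]
orientation: [-2.221, -2.222, -0.003]
force: [-0.5, 0.4, 3.7]
opening: 0.0376
gripper_force: 25.0
```

>>> jog_arm(rows={"finger_gap":[0.02, 0.02], "tx":[0, 0], "ty":[0, 0], "tz":[0.02, 0], "spin":[0, 0]})

```text
t: 7.1
tool_pos: [0.4045, 0.3121, 0.1136]
orientation: [-2.221, -2.222, -0.004]
force: [-2.5, 1.2, 9.0]
opening: 0.0376
gripper_force: 25.0
```

Converted, -0.04 m is -0.8, -0.03 m is -0.6, -0.087 rad / 3.1416 = -0.0277.

>>> jog_arm(rows={"finger_gap":[0.07, 0.07, 0.07, 0.07, 0.07, 0.07, 0.07, 0.07, 0.07, 0.07, 0.07, 0.07, 0.07, 0.07, 0.07], "tx":[0, 0, 0, 0, 0, 0, 0, 0, -0.8, -0.8, -0.8, -0.8, -0.8, -0.8, 0], "ty":[0, 0, 0, 0, 0, 0, 0, 0, 0.25, 0.25, 0.25, 0.25, 0.25, 0.25, 0], "tz":[-0.02, 0, 0, 0, -0.4, -0.8, -0.8, -0.6, 0, 0, 0, 0, 0, 0, 0], "spin":[0, 0, 0, 0, 0, 0, 0, 0, -0.0277, 0, 0, 0, 0, 0, 0]})

```text
t: 8.6
tool_pos: [0.497, 0.0729, 0.2424]
orientation: [2.128, 2.31, -0.002]
force: [0.3, 0.8, -0.2]
opening: 0.0699
gripper_force: 0.0
```

```bash
python3 -c "
from h import *
go(.5023,-.0015,.1,np.pi/2+.087)"
```

```text
t 8.6 yaw 1.6528 d tool [-0.0743 -0.0008  0.1395] turn -0.005 op 0.0699
```

Converted, 0.04 m is 0.8, -0.0373 m is -0.746, -0.005 rad / 3.1416 = -0.0016.

>>> jog_arm(rows={"finger_gap":[0.07, 0.07, 0.07, 0.07, 0.07, 0.07, 0.07, 0.07, 0.07, 0.07], "tx":[-0.74, -0.746, 0, 0, 0, 0, 0, 0, 0, 0], "ty":[-0.008, -0.008, 0, 0, 0, 0, 0, 0, 0, 0], "tz":[0, 0, 0, 0.6, 0.8, 0.8, 0.4, 0.19, 0, 0], "spin":[-0.0016, 0, 0, 0, 0, 0, 0, 0, 0, 0]})

```text
t: 9.6
tool_pos: [0.5026, 0.0036, 0.1046]
orientation: [2.116, 2.321, 0.002]
force: [-0.1, 0.0, 0.7]
opening: 0.0701
gripper_force: 0.0
```

```bash
python3 -c "
from h import *
go(.5023,-.0015,.1,np.pi/2+.087)"
```

```text
t 9.6 yaw 1.6632 d tool [-0.0051 -0.0007  0.0016] turn 0.0054 op 0.0701
```

Converted, -0.04 m is -0.8, -0.03 m is -0.6.

>>> jog_arm(rows={"finger_gap":[0.03, 0.03, 0.03, 0.03, 0.03, 0.03, 0.03, 0.03, 0.03, 0.03, 0.03], "tx":[0, 0, 0, 0, 0, 0, 0, 0, 0, 0, 0], "ty":[0, 0, 0, 0, 0, 0, 0, 0, 0, 0, 0], "tz":[0, 0, 0, 0, -0.1, -0.3, -0.8, -0.8, -0.6, -0.4, 0], "spin":[0, 0, 0, 0, 0, 0, 0, 0, 0, 0, 0]}, force=30)

```text
t: 10.7
tool_pos: [0.5035, 0.003, 0.2579]
orientation: [2.113, 2.317, 0.006]
force: [0.5, -0.7, -3.3]
opening: 0.0476
gripper_force: 30.0
```

```bash
python3 -c "
from h import *
go(.505,.3157,.104,np.pi/2+.0436)"
```

```text
t 10.7 yaw 1.6628 d tool [0.3114 0.0292 0.1507] turn 0.0484 op 0.0476
```

Converted, 0.045 m is 0.9, 0.04 m is 0.8, 0.024 rad / 3.1416 = 0.0076.

>>> jog_arm(rows={"finger_gap":[0.03, 0.03, 0.03, 0.03, 0.03, 0.03, 0.03, 0.03, 0.03, 0.03, 0.03, 0.03, 0.03, 0.03, 0.03, 0.03], "tx":[0.4, 0.8, 0.9, 0.9, 0.9, 0.9, 0.8, 0.5, 0.22, 0, 0, 0, 0, 0, 0, 0], "ty":[0.04, 0.06, 0.04, 0.04, 0.04, 0.02, 0.02, 0, 0, 0, 0, 0, 0, 0, 0, 0], "tz":[0, 0, 0, 0, 0, 0, 0, 0, 0, 0, 0.6, 0.8, 0.8, 0.4, 0.2, 0], "spin":[0.0076, 0.0076, 0, 0, 0, 0, 0, 0, 0, 0, 0, 0, 0, 0, 0, 0]})

```text
t: 12.3
tool_pos: [0.4982, 0.3177, 0.1116]
orientation: [-2.173, -2.268, 0.005]
force: [-0.1, -0.4, -3.4]
opening: 0.0477
gripper_force: 30.0
```

```bash
python3 -c "
from h import *
go(.505,.3204,.104,np.pi/2+.0436)"
```

```text
t 12.3 yaw 1.6135 d tool [0.0024 0.007  0.0046] turn -0.0009 op 0.0477
```

Converted, 0.004 m is 0.08, 0.003 m is 0.06.

>>> jog_arm(rows={"finger_gap":[0.03, 0.03, 0.03, 0.03], "tx":[0, 0, 0, 0], "ty":[0.08, 0.06, 0, 0], "tz":[0.02, 0.04, 0.03, 0], "spin":[0, 0, 0, 0]})

```text
t: 12.7
tool_pos: [0.5064, 0.32, 0.1094]
orientation: [2.172, 2.269, 0.002]
force: [-0.5, -0.4, -4.3]
opening: 0.0476
gripper_force: 30.0
```

>>> jog_arm(rows={"finger_gap":[0.03, 0.03], "tx":[0, 0], "ty":[0, 0], "tz":[0.02, 0], "spin":[0, 0]})

```text
t: 12.9
tool_pos: [0.5061, 0.3201, 0.1082]
orientation: [2.172, 2.27, 0.001]
force: [0.1, 0.4, -2.3]
opening: 0.0479
gripper_force: 30.0
```

Converted, 0.0008 m is 0.016.

>>> jog_arm(rows={"finger_gap":[0.03, 0.03], "tx":[0, 0], "ty":[0, 0], "tz":[0.016, 0], "spin":[0, 0]})

```text
t: 13.1
tool_pos: [0.5061, 0.3202, 0.1081]
orientation: [2.172, 2.27, 0.002]
force: [-2.3, 0.3, 5.9]
opening: 0.0478
gripper_force: 30.0
```

Converted, -0.045 m is -0.9, -0.02 m is -0.4, 0.028 rad / 3.1416 = 0.0089.

>>> jog_arm(rows={"finger_gap":[0.068, 0.068, 0.068, 0.068, 0.068, 0.068, 0.068, 0.068, 0.068, 0.068, 0.068, 0.068, 0.068, 0.068, 0.068, 0.068, 0.068, 0.068, 0.068, 0.068], "tx":[0, 0, 0, 0, 0, 0, 0, 0, -0.7, -0.9, -0.9, -0.9, -0.9, -0.9, -0.9, -0.9, -0.9, -0.6, 0, 0], "ty":[0, 0, 0, 0, 0, 0, 0, 0, -0.05, -0.05, -0.05, -0.05, -0.05, -0.05, -0.05, -0.05, -0.05, -0.05, 0, 0], "tz":[-0.02, 0, 0, -0.4, -0.8, -0.8, -0.6, -0.4, 0, 0, 0, 0, 0, 0, 0, 0, 0, 0, 0, 0], "spin":[0, 0, 0, 0, 0, 0, 0, 0, 0.0089, 0, 0, 0, 0, 0, 0, 0, 0, 0, 0, 0]})

```text
t: 15.1
tool_pos: [0.4885, -0.1059, 0.2578]
orientation: [-2.205, -2.237, -0.0]
force: [-0.1, 0.4, 0.0]
opening: 0.0677
gripper_force: 0.0
```

```bash
python3 -c "
from h import *
go(.4817,-.1199,.139,np.pi/2+.015)"
```

```text
t 15.1 yaw 1.5849 d tool [-0.0139 -0.007   0.1158] turn -0.0009 op 0.0677
```

Converted, 0.04 m is 0.8, 0.03 m is 0.6.

>>> jog_arm(rows={"finger_gap":[0.068, 0.068, 0.068, 0.068, 0.068, 0.068, 0.068], "tx":[-0.278, 0, 0, 0, 0, 0, 0], "ty":[-0.14, 0, 0, 0, 0, 0, 0], "tz":[0, 0.6, 0.8, 0.6, 0.24, 0, 0], "spin":[0, 0, 0, 0, 0, 0, 0]})

```text
t: 15.8
tool_pos: [0.4828, -0.1192, 0.1474]
orientation: [2.201, 2.239, 0.001]
force: [0.5, 0.5, 1.5]
opening: 0.068
gripper_force: 0.0
```

```bash
python3 -c "
from h import *
go(.4817,-.1199,.142,np.pi/2+.015)"
```

```text
t 15.8 yaw 1.5878 d tool [-0.0007 -0.0011  0.0024] turn 0.002 op 0.068
```

Converted, -0.04 m is -0.8, -0.001 m is -0.02.

>>> jog_arm(rows={"finger_gap":[0.03, 0.03, 0.03, 0.03, 0.03, 0.03, 0.03, 0.03, 0.03, 0.03, 0.03, 0.03, 0.03], "tx":[-0.014, 0, 0, 0, 0, 0, 0, 0, 0, 0, 0, 0, 0], "ty":[-0.02, 0, 0, 0, 0, 0, 0, 0, 0, 0, 0, 0, 0], "tz":[0.03, 0, 0, 0, 0, -0.1, -0.3, -0.8, -0.8, -0.8, -0.4, -0.2, 0], "spin":[0, 0, 0, 0, 0, 0, 0, 0, 0, 0, 0, 0, 0]}, force=30)

```text
t: 17.1
tool_pos: [0.4813, -0.1205, 0.316]
orientation: [2.202, 2.238, 0.001]
force: [-0.3, 0.0, -4.1]
opening: 0.0433
gripper_force: 30.0
```

```bash
python3 -c "
from h import *
go(.6048,.3201,.146,np.pi/2+.0436)"
```

```text
t 17.1 yaw 1.5868 d tool [0.4387 0.1302 0.1669] turn -0.0276 op 0.0433
```

Converted, 0.045 m is 0.9, 0.04 m is 0.8, -0.0276 rad / 3.1416 = -0.0088.

>>> jog_arm(rows={"finger_gap":[0.03, 0.03, 0.03, 0.03, 0.03, 0.03, 0.03, 0.03, 0.03, 0.03, 0.03, 0.03, 0.03, 0.03, 0.03, 0.03, 0.03, 0.03, 0.03, 0.03], "tx":[0.4, 0.8, 0.9, 0.9, 0.9, 0.9, 0.9, 0.9, 0.9, 0.8, 0.474, 0, 0, 0, 0, 0, 0, 0, 0, 0], "ty":[0.12, 0.24, 0.27, 0.27, 0.27, 0.27, 0.27, 0.27, 0.27, 0.24, 0.114, 0, 0, 0, 0, 0, 0, 0, 0, 0], "tz":[0, 0, 0, 0, 0, 0, 0, 0, 0, 0, 0, 0, 0.4, 0.6, 0.6, 0.6, 0.6, 0.2, 0, 0], "spin":[0, 0, 0, 0, 0, 0, 0, 0, 0, 0, -0.0088, 0, 0, 0, 0, 0, 0, 0, 0, 0]})

```text
t: 19.1
tool_pos: [0.6044, 0.3203, 0.1654]
orientation: [2.173, 2.269, 0.001]
force: [0.8, 0.9, -3.1]
opening: 0.0433
gripper_force: 30.0
```

```bash
python3 -c "
from h import *
go(.6048,.3201,.146,np.pi/2+.0436)"
```

```text
t 19.1 yaw 1.6141 d tool [-0.0002  0.0004  0.0164] turn -0.0003 op 0.0433
```

Converted, 0.008 m is 0.16, 0.004 m is 0.08.

>>> jog_arm(rows={"finger_gap":[0.03, 0.03, 0.03, 0.03], "tx":[0, 0, 0, 0], "ty":[0, 0, 0, 0], "tz":[0.16, 0.08, 0.03, 0], "spin":[0, 0, 0, 0]})

```text
t: 19.5
tool_pos: [0.6039, 0.3204, 0.1508]
orientation: [-2.172, -2.269, 0.0]
force: [0.1, 0.0, -4.2]
opening: 0.0432
gripper_force: 30.0
```

>>> jog_arm(rows={"finger_gap":[0.03, 0.03], "tx":[0, 0], "ty":[0, 0], "tz":[0.02, 0], "spin":[0, 0]})

```text
t: 19.7
tool_pos: [0.6041, 0.3205, 0.1501]
orientation: [2.172, 2.269, 0.0]
force: [0.0, -0.0, -4.6]
opening: 0.0437
gripper_force: 30.0
```

>>> jog_arm(rows={"finger_gap":[0.03, 0.03], "tx":[0, 0], "ty":[0, 0], "tz":[0.02, 0], "spin":[0, 0]})

```text
t: 19.9
tool_pos: [0.6043, 0.3206, 0.1494]
orientation: [2.172, 2.269, 0.001]
force: [-0.6, 0.7, -3.0]
opening: 0.0433
gripper_force: 30.0
```

Converted, 0.0008 m is 0.016.

>>> jog_arm(rows={"finger_gap":[0.03, 0.03], "tx":[0, 0], "ty":[0, 0], "tz":[0.016, 0], "spin":[0, 0]})

```text
t: 20.1
tool_pos: [0.6045, 0.3208, 0.1493]
orientation: [2.172, 2.269, 0.002]
force: [-1.2, -0.6, 2.8]
opening: 0.0435
gripper_force: 30.0
```

>>> jog_arm(rows={"finger_gap":[0.03, 0.03], "tx":[0, 0], "ty":[0, 0], "tz":[0.016, 0], "spin":[0, 0]})

```text
t: 20.3
tool_pos: [0.6048, 0.3208, 0.1492]
orientation: [2.172, 2.269, 0.004]
force: [-1.7, -0.6, 7.8]
opening: 0.0432
gripper_force: 30.0
```

Converted, -0.045 m is -0.9, -0.04 m is -0.8, 0.12 rad / 3.1416 = 0.0382.

>>> jog_arm(rows={"finger_gap":[0.065, 0.065, 0.065, 0.065, 0.065, 0.065, 0.078, 0.078, 0.078, 0.078, 0.078, 0.078, 0.078, 0.078, 0.078, 0.078, 0.078, 0.078], "tx":[0, 0, 0, 0, 0, 0, -0.7, -0.9, -0.9, -0.9, -0.9, -0.9, -0.9, -0.8, -0.6, 0, 0, 0], "ty":[0, 0, 0, 0, 0, 0, 0, 0, 0, 0, 0, 0, 0, 0, 0, 0, 0, 0], "tz":[-0.03, 0, 0, -0.4, -0.8, -0.6, 0, 0, 0, 0, 0, 0, 0, 0, 0, 0, 0, 0], "spin":[0, 0, 0, 0, 0, 0, 0, 0, 0, 0, 0, 0, 0, 0, 0.0382, 0.0382, 0, 0]})

```text
t: 22.1
tool_pos: [0.6203, -0.054, 0.2386]
orientation: [-2.425, -1.997, 0.0]
force: [-0.3, -0.1, -0.3]
opening: 0.0778
gripper_force: 0.0
```

Run:
```python
from h import *
go(.5962,-.065,.025,np.pi/2-.1964)
for n in ("scene","top"): cv2.imwrite(f"pics/{n}1.png",viewer.read_camera(n)["image"][:,:,::-1])
a=cv2.imread("pics/scene1.png")[170:420,60:620];cv2.imwrite("pics/sc1c.png",a)
```

```text
t 22.1 yaw 1.378 d tool [-0.0155 -0.0214  0.2106] turn 0.0036 op 0.0778
```

View pics/sc1c.png

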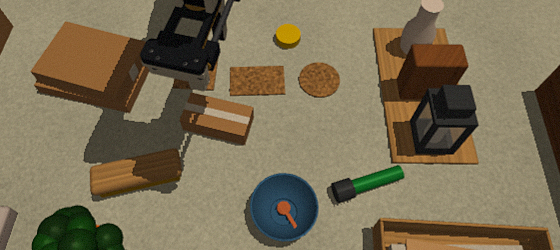

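The picture shows vase (425,28), clock (437,70) and lantern (450,120) upright on the board, with the parcel still in place at (217,118). Now the parcel.

Converted, 0.04 m is 0.8, 0.03 m is 0.6, 0.0036 rad / 3.1416 = 0.0011.

>>> jog_arm(rows={"finger_gap":[0.078, 0.078, 0.078, 0.078, 0.078, 0.078, 0.078], "tx":[-0.31, 0, 0, 0, 0, 0, 0], "ty":[-0.428, 0, 0, 0, 0, 0, 0], "tz":[0, 0.6, 0.8, 0.8, 0.6, 0, 0], "spin":[0.0011, 0, 0, 0, 0, 0, 0]})

```text
t: 22.9
tool_pos: [0.5963, -0.0646, 0.0992]
orientation: [-2.43, -1.991, 0.001]
force: [0.3, -0.2, 0.7]
opening: 0.0782
gripper_force: 0.0
```

```bash
python3 -c "
from h import *
go(.5962,-.065,.025,np.pi/2-.1964)"
```

```text
t 22.9 yaw 1.3728 d tool [-0.0004  0.0001  0.0712] turn -0.0016 op 0.0782
```

Converted, -0.04 m is -0.8, 0.025 m is 0.5.

>>> jog_arm(rows={"finger_gap":[0.078, 0.078, 0.078, 0.078, 0.078, 0.04, 0.04, 0.04, 0.04, 0.04, 0.04, 0.04, 0.04, 0.04, 0.04], "tx":[0, 0, 0, 0, 0, 0, 0, 0, 0, 0, 0, 0, 0, 0, 0], "ty":[0, 0, 0, 0, 0, 0, 0, 0, 0, 0, 0, 0, 0, 0, 0], "tz":[0.6, 0.5, 0.24, 0.08, 0, 0, 0, 0, 0, -0.1, -0.3, -0.8, -0.8, -0.2, 0], "spin":[0, 0, 0, 0, 0, 0, 0, 0, 0, 0, 0, 0, 0, 0, 0]}, force=20)

```text
t: 24.4
tool_pos: [0.5982, -0.0656, 0.1411]
orientation: [2.429, 1.986, 0.005]
force: [0.2, -0.2, -1.8]
opening: 0.0599
gripper_force: 20.0
```

```bash
python3 -c "
from h import *
go(.5006,-.3159,.0866,np.pi/2-.2345)"
```

```text
t 24.4 yaw 1.3708 d tool [-0.2647 -0.0462  0.0513] turn 0.0345 op 0.0599
```

Converted, -0.045 m is -0.9, -0.04 m is -0.8, 0.0345 rad / 3.1416 = 0.011.

>>> jog_arm(rows={"finger_gap":[0.04, 0.04, 0.04, 0.04, 0.04, 0.04, 0.04, 0.04, 0.04, 0.04, 0.04, 0.04, 0.04], "tx":[-0.4, -0.8, -0.9, -0.9, -0.9, -0.8, -0.594, 0, 0, 0, 0, 0, 0], "ty":[-0.07, -0.14, -0.16, -0.16, -0.16, -0.14, -0.094, 0, 0, 0, 0, 0, 0], "tz":[0, 0, 0, 0, 0, 0, 0, 0, 0.4, 0.3, 0.1, 0, 0], "spin":[0, 0, 0, 0, 0, 0, 0.011, 0, 0, 0, 0, 0, 0]})

```text
t: 25.7
tool_pos: [0.4987, -0.315, 0.0979]
orientation: [-2.465, -1.947, 0.0]
force: [-0.1, -0.5, -0.9]
opening: 0.0597
gripper_force: 20.0
```

```bash
python3 -c "
from h import *
go(.5006,-.3159,.0866,np.pi/2-.2345)"
```

```text
t 25.7 yaw 1.3371 d tool [-0.0005  0.002   0.0083] turn 0.0008 op 0.0597
```

Converted, 0.003 m is 0.06, 0.002 m is 0.04.

>>> jog_arm(rows={"finger_gap":[0.04, 0.04, 0.04, 0.04], "tx":[0, 0, 0, 0], "ty":[0.03, 0, 0, 0], "tz":[0.06, 0.04, 0.02, 0], "spin":[0, 0, 0, 0]})

```text
t: 26.1
tool_pos: [0.5, -0.3158, 0.0918]
orientation: [-2.466, -1.946, -0.0]
force: [0.9, -0.1, -1.8]
opening: 0.0597
gripper_force: 20.0
```

>>> jog_arm(rows={"finger_gap":[0.04, 0.04], "tx":[0, 0], "ty":[0, 0], "tz":[0.02, 0], "spin":[0, 0]})

```text
t: 26.3
tool_pos: [0.5001, -0.3159, 0.0912]
orientation: [2.466, 1.946, 0.0]
force: [-0.2, 0.8, 0.7]
opening: 0.0596
gripper_force: 20.0
```

>>> jog_arm(rows={"finger_gap":[0.04, 0.04], "tx":[0, 0], "ty":[0, 0], "tz":[0.02, 0], "spin":[0, 0]})

```text
t: 26.5
tool_pos: [0.5001, -0.316, 0.0912]
orientation: [2.466, 1.946, 0.0]
force: [-4.9, 3.7, 8.5]
opening: 0.0598
gripper_force: 20.0
```

Converted, -0.05 m is -1, 0.044 m is 0.88, -0.14 rad / 3.1416 = -0.0446.

>>> jog_arm(rows={"finger_gap":[0.075, 0.075, 0.075, 0.075, 0.075, 0.075, 0.068, 0.068, 0.068, 0.068, 0.068, 0.068, 0.068, 0.068, 0.068, 0.068, 0.068, 0.068, 0.068, 0.068], "tx":[0, 0, 0, 0, 0, 0, 0, 0.88, 0.88, 0.88, 0.88, 0.88, 0.88, 0.88, 0.88, 0.88, 0.88, 0.88, 0, 0], "ty":[0, 0, 0, 0, 0, 0, 0, 0.19, 0.19, 0.19, 0.19, 0.19, 0.19, 0.19, 0.19, 0.19, 0.19, 0.19, 0, 0], "tz":[-0.02, 0, 0, -0.4, -0.8, -1, -0.9, 0, 0, 0, 0, 0, 0, 0, 0, 0, 0, 0, 0, 0], "spin":[0, 0, 0, 0, 0, -0.0446, -0.0439, 0, 0, 0, 0, 0, 0, 0, 0, 0, 0, 0, 0, 0]})

```text
t: 28.5
tool_pos: [0.5831, 0.1732, 0.2452]
orientation: [-2.17, -2.272, 0.001]
force: [0.2, -0.4, 1.0]
opening: 0.0679
gripper_force: 0.0
```

Run:
```python
from h import *
go(.6048,.3208,.146,1.6144)
im={n:viewer.read_camera(n)["image"][:,:,::-1] for n in ("top","scene")}
for n in im: cv2.imwrite(f"pics/{n}2.png",im[n])
cv2.imwrite("pics/t2c.png",cv2.convertScaleAbs(cv2.resize(im["top"][180:325,250:510],None,fx=3,fy=3,interpolation=2),alpha=1.5))
cv2.imwrite("pics/s2c.png",cv2.convertScaleAbs(cv2.resize(im["scene"][180:330,210:410],None,fx=4,fy=4,interpolation=2),alpha=1.4))
```

```text
t 28.5 yaw 1.6167 d tool [0.1465 0.0286 0.0961] turn 0.0023 op 0.0679
```

View pics/t2c.png

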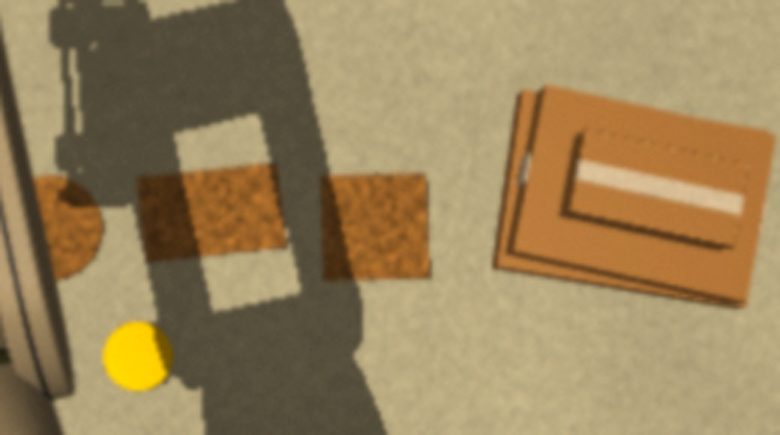

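View pics/s2c.png

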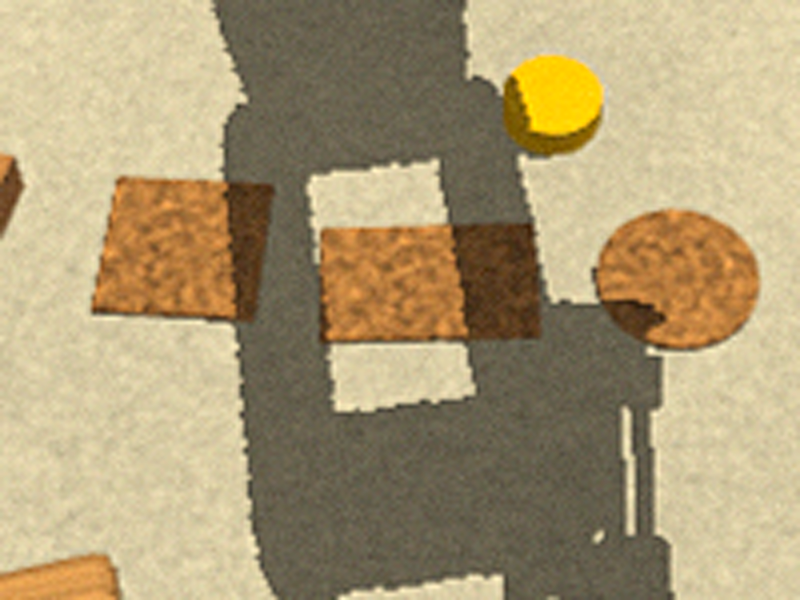

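Run:
```python
import h
from h import *
h.OFF.update(tC=(250,180),sC=(210,180))
def pix(v,u,w):
    o=h.OFF[v]; k=3 if v=="tC" else 4
    return np.array([(u+.5)/k-.5+o[0],(w+.5)/k-.5+o[1]])
h.pix=pix
cams={"t":viewer.read_camera("top"),"s":viewer.read_camera("scene")}
O={"square":(.04,.04,.004,[("tC","A",322,175),("tC","B",428,173),("tC","C",431,278),("tC","D",322,279),("sC","C",119,177),("sC","D",273,185),("sC","A",252,321),("sC","B",93,312)]),
"oblong":(.0325,.0535,.004,[("tC","A",137,178),("tC","B",276,164),("tC","C",287,248),("tC","D",150,260),("sC","C",321,229),("sC","D",532,223),("sC","A",541,338),("sC","B",320,341)]),
"round":(0,0,.004,[("sC","O",678,279.5)]),
"parcel":(.03,.06,.1016,[("tC","A",588,128),("tC","B",755,165),("tC","C",733,245),("tC","D",570,212)]),
"pile":(.0625,.0875,.0616,[("tC","A",545,87),("tC","B",774,134),("tC","C",743,304),("tC","D",514,252)])}
for n,(hx,hy,z,o) in O.items():
    p,r,m=fit(cams,o,hx,hy,z,(.5,0)); print(n,p.round(4),"rms",r.round(2),"max",m.round(2))
```

```text
square [ 0.4863 -0.1234 -0.0102] rms 0.33 max 0.72
oblong [ 0.4995 -0.0006  0.0865] rms 0.53 max 1.3
round [0.4911 0.1216 0.    ] rms 0.0 max 0.0
parcel [ 0.5002 -0.3171 -0.2441] rms 0.69 max 1.32
pile [ 0.5002 -0.315  -0.2359] rms 0.57 max 0.94
```

Converted, 0.045 m is 0.9, 0.04 m is 0.8, 0.002 rad / 3.1416 = 0.0006.

>>> jog_arm(rows={"finger_gap":[0.068, 0.068, 0.068, 0.068, 0.068, 0.068, 0.068, 0.068, 0.068, 0.068, 0.068, 0.068], "tx":[0.9, 0.9, 0.8, 0.33, 0, 0, 0, 0, 0, 0, 0, 0], "ty":[0.19, 0.19, 0.192, 0, 0, 0, 0, 0, 0, 0, 0, 0], "tz":[0, 0, 0, 0, 0, 0.6, 0.6, 0.4, 0.2, 0.08, 0, 0], "spin":[0, 0, 0, 0.0006, 0, 0, 0, 0, 0, 0, 0, 0]})

```text
t: 29.9
tool_pos: [0.6065, 0.3197, 0.1537]
orientation: [2.175, 2.266, 0.003]
force: [0.3, -1.2, -0.2]
opening: 0.0679
gripper_force: 0.0
```

```bash
python3 -c "
from h import *
go(.6048,.3208,.146,1.6144)"
```

```text
t 29.9 yaw 1.6119 d tool [ 0.0011 -0.0016  0.0047] turn -0.0025 op 0.0679
```

Careful with the scale: shifts go in shares of 50 mm and turns go in shares of pi rad. That gives: -0.04 m is -0.8, -0.02 m is -0.4.

>>> jog_arm(rows={"finger_gap":[0.068, 0.068, 0.03, 0.03, 0.03, 0.03, 0.03, 0.03, 0.03, 0.03, 0.03, 0.03, 0.03, 0.03], "tx":[0.02, 0, 0, 0, 0, 0, 0, 0, 0, 0, 0, 0, 0, 0], "ty":[-0.026, 0, 0, 0, 0, 0, 0, 0, 0, 0, 0, 0, 0, 0], "tz":[0.08, 0, 0, 0, 0, 0, -0.1, -0.3, -0.8, -0.8, -0.8, -0.4, -0.2, 0], "spin":[0, 0, 0, 0, 0, 0, 0, 0, 0, 0, 0, 0, 0, 0]}, force=30)

```text
t: 31.3
tool_pos: [0.6047, 0.321, 0.32]
orientation: [2.174, 2.266, 0.004]
force: [0.5, -0.5, -4.1]
opening: 0.0435
gripper_force: 30.0
```

```bash
python3 -c "
from h import *
go(.4863,-.1234,.142,np.pi/2)"
```

```text
t 31.3 yaw 1.6122 d tool [-0.4393 -0.1372  0.1742] turn 0.0415 op 0.0435
```

Converted, -0.045 m is -0.9, -0.04 m is -0.8, 0.0415 rad / 3.1416 = 0.0132.

>>> jog_arm(rows={"finger_gap":[0.03, 0.03, 0.03, 0.03, 0.03, 0.03, 0.03, 0.03, 0.03, 0.03, 0.03, 0.03, 0.03, 0.03, 0.03, 0.03, 0.03, 0.03, 0.03, 0.03], "tx":[-0.4, -0.8, -0.9, -0.9, -0.9, -0.9, -0.9, -0.9, -0.9, -0.8, -0.486, 0, 0, 0, 0, 0, 0, 0, 0, 0], "ty":[-0.12, -0.25, -0.28, -0.28, -0.28, -0.28, -0.28, -0.28, -0.28, -0.25, -0.164, 0, 0, 0, 0, 0, 0, 0, 0, 0], "tz":[0, 0, 0, 0, 0, 0, 0, 0, 0, 0, 0, 0, 0.4, 0.6, 0.6, 0.6, 0.6, 0.3, 0, 0], "spin":[0, 0, 0, 0, 0, 0, 0, 0, 0, 0, 0.0132, 0, 0, 0, 0, 0, 0, 0, 0, 0]})

```text
t: 33.3
tool_pos: [0.4855, -0.1235, 0.1633]
orientation: [-2.221, -2.222, -0.0]
force: [-0.5, -1.0, -3.4]
opening: 0.0436
gripper_force: 30.0
```

```bash
python3 -c "
from h import *
go(.4863,-.1234,.142,np.pi/2)"
```

```text
t 33.3 yaw 1.5713 d tool [0.0001 0.0008 0.0183] turn 0.0005 op 0.0436
```

Converted, 0.008 m is 0.16, 0.006 m is 0.12.

>>> jog_arm(rows={"finger_gap":[0.03, 0.03, 0.03, 0.03], "tx":[0, 0, 0, 0], "ty":[0.01, 0, 0, 0], "tz":[0.16, 0.12, 0.04, 0], "spin":[0, 0, 0, 0]})

```text
t: 33.7
tool_pos: [0.4856, -0.1238, 0.1466]
orientation: [-2.221, -2.221, 0.0]
force: [-0.3, -0.0, -4.7]
opening: 0.0436
gripper_force: 30.0
```

>>> jog_arm(rows={"finger_gap":[0.03, 0.03], "tx":[0, 0], "ty":[0, 0], "tz":[0.024, 0], "spin":[0, 0]})

```text
t: 33.9
tool_pos: [0.4859, -0.1239, 0.1458]
orientation: [2.221, 2.221, 0.0]
force: [0.4, -0.5, -4.4]
opening: 0.0434
gripper_force: 30.0
```

>>> jog_arm(rows={"finger_gap":[0.03, 0.03], "tx":[0, 0], "ty":[0, 0], "tz":[0.02, 0], "spin":[0, 0]})

```text
t: 34.1
tool_pos: [0.4858, -0.1238, 0.1446]
orientation: [-2.221, -2.221, -0.0]
force: [0.3, 0.5, -3.9]
opening: 0.0436
gripper_force: 30.0
```

Converted, 0.0008 m is 0.016.

>>> jog_arm(rows={"finger_gap":[0.03, 0.03], "tx":[0, 0], "ty":[0, 0], "tz":[0.016, 0], "spin":[0, 0]})

```text
t: 34.3
tool_pos: [0.4859, -0.1238, 0.144]
orientation: [2.221, 2.221, 0.0]
force: [0.4, 0.9, -3.1]
opening: 0.0433
gripper_force: 30.0
```

>>> jog_arm(rows={"finger_gap":[0.03, 0.03], "tx":[0, 0], "ty":[0, 0], "tz":[0.012, 0], "spin":[0, 0]})

```text
t: 34.5
tool_pos: [0.4862, -0.1239, 0.1439]
orientation: [2.221, 2.221, 0.001]
force: [-0.4, 1.4, 1.7]
opening: 0.0436
gripper_force: 30.0
```

Converted, 0.045 m is 0.9, -0.02 m is -0.4, -0.043 rad / 3.1416 = -0.0137.

>>> jog_arm(rows={"finger_gap":[0.065, 0.065, 0.065, 0.065, 0.065, 0.065, 0.065, 0.065, 0.065, 0.065, 0.065, 0.065, 0.065, 0.065, 0.065, 0.065, 0.065, 0.065, 0.065], "tx":[0, 0, 0, 0, 0, 0, 0, 0.9, 0.9, 0.9, 0.9, 0.9, 0.9, 0.9, 0.9, 0.9, 0.7, 0, 0], "ty":[0, 0, 0, 0, 0, 0, 0, 0.04, 0.04, 0.04, 0.04, 0.04, 0.04, 0.04, 0.04, 0.04, 0.04, 0, 0], "tz":[0, 0, 0, -0.4, -0.8, -0.8, -0.3, 0, 0, 0, 0, 0, 0, 0, 0, 0, 0, 0, 0], "spin":[0, 0, 0, 0, 0, 0, 0, 0, 0, 0, 0, 0, 0, 0, 0, 0, -0.0137, 0, 0]})

```text
t: 36.4
tool_pos: [0.5054, 0.3166, 0.2571]
orientation: [-2.171, -2.27, 0.003]
force: [0.7, -0.3, -0.7]
opening: 0.0649
gripper_force: 0.0
```

```bash
python3 -c "
from h import *
go(.5061,.3202,.105,1.6135)"
```

```text
t 36.4 yaw 1.6153 d tool [0.0037 0.0011 0.1491] turn 0.0018 op 0.0649
```

Converted, 0.04 m is 0.8, 0.03 m is 0.6.

>>> jog_arm(rows={"finger_gap":[0.065, 0.065, 0.065, 0.065, 0.065, 0.065, 0.065, 0.065, 0.065], "tx":[0.074, 0, 0, 0, 0, 0, 0, 0, 0], "ty":[0.02, 0, 0, 0, 0, 0, 0, 0, 0], "tz":[0, 0.6, 0.8, 0.8, 0.5, 0.2, 0.06, 0, 0], "spin":[0, 0, 0, 0, 0, 0, 0, 0, 0]})

```text
t: 37.3
tool_pos: [0.5081, 0.3204, 0.1125]
orientation: [2.173, 2.267, 0.005]
force: [-0.4, -0.2, 0.7]
opening: 0.0653
gripper_force: 0.0
```

```bash
python3 -c "
from h import *
go(.5061,.3202,.105,1.6135)"
```

```text
t 37.3 yaw 1.6134 d tool [-0.0001 -0.002   0.0045] turn -0.0001 op 0.0653
```

Converted, -0.04 m is -0.8, 0.003 m is 0.06.

>>> jog_arm(rows={"finger_gap":[0.065, 0.065, 0.03, 0.03, 0.03, 0.03, 0.03, 0.03, 0.03, 0.03, 0.03, 0.03, 0.03, 0.03], "tx":[0, 0, 0, 0, 0, 0, 0, 0, 0, 0, 0, 0, 0, 0], "ty":[-0.04, 0, 0, 0, 0, 0, 0, 0, 0, 0, 0, 0, 0, 0], "tz":[0.06, 0.02, 0, 0, 0, 0, -0.1, -0.3, -0.8, -0.8, -0.6, -0.4, 0, 0], "spin":[0, 0, 0, 0, 0, 0, 0, 0, 0, 0, 0, 0, 0, 0]}, force=30)

```text
t: 38.7
tool_pos: [0.5047, 0.3198, 0.2563]
orientation: [2.173, 2.269, 0.001]
force: [-0.3, 0.1, -4.3]
opening: 0.0478
gripper_force: 30.0
```

```bash
python3 -c "
from h import *
go(.4991,.0041,.101,np.pi/2+.0864)"
```

```text
t 38.7 yaw 1.6138 d tool [-0.3152 -0.0192  0.1523] turn -0.0434 op 0.0478
```

Converted, -0.045 m is -0.9, 0.004 m is 0.08, -0.0434 rad / 3.1416 = -0.0138.

>>> jog_arm(rows={"finger_gap":[0.03, 0.03, 0.03, 0.03, 0.03, 0.03, 0.03, 0.03, 0.03, 0.03, 0.03, 0.03, 0.03, 0.03, 0.03, 0.03, 0.03, 0.03], "tx":[-0.4, -0.8, -0.9, -0.9, -0.9, -0.9, -0.8, -0.704, 0, 0, 0, 0, 0, 0, 0, 0, 0, 0], "ty":[-0.02, -0.05, -0.06, -0.06, -0.06, -0.06, -0.05, -0.024, 0, 0, 0, 0, 0, 0, 0, 0, 0, 0], "tz":[0, 0, 0, 0, 0, 0, 0, 0, 0, 0, 0.6, 0.8, 0.8, 0.4, 0.2, 0.08, 0, 0], "spin":[0, 0, 0, 0, 0, 0, 0, -0.0138, 0, 0, 0, 0, 0, 0, 0, 0, 0, 0]})

```text
t: 40.5
tool_pos: [0.5002, 0.0043, 0.1138]
orientation: [2.122, 2.314, 0.002]
force: [-0.2, -1.0, -4.5]
opening: 0.048
gripper_force: 30.0
```

```bash
python3 -c "
from h import *
go(.4991,.0041,.101,np.pi/2+.0864)"
```

```text
t 40.5 yaw 1.6575 d tool [-0.0001 -0.0011  0.0098] turn 0.0003 op 0.048
```

Converted, 0.004 m is 0.08, 0.002 m is 0.04.

>>> jog_arm(rows={"finger_gap":[0.03, 0.03, 0.03, 0.03], "tx":[0, 0, 0, 0], "ty":[-0.02, 0, 0, 0], "tz":[0.08, 0.04, 0.02, 0], "spin":[0, 0, 0, 0]})

```text
t: 40.9
tool_pos: [0.498, 0.004, 0.1052]
orientation: [-2.124, -2.315, 0.0]
force: [-0.2, 0.6, -4.4]
opening: 0.0475
gripper_force: 30.0
```

>>> jog_arm(rows={"finger_gap":[0.03, 0.03], "tx":[0, 0], "ty":[0, 0], "tz":[0.024, 0], "spin":[0, 0]})

```text
t: 41.1
tool_pos: [0.498, 0.004, 0.1039]
orientation: [-2.123, -2.315, 0.0]
force: [-0.1, -0.2, -4.0]
opening: 0.0479
gripper_force: 30.0
```

>>> jog_arm(rows={"finger_gap":[0.03, 0.03], "tx":[0, 0], "ty":[0, 0], "tz":[0.02, 0], "spin":[0, 0]})

```text
t: 41.3
tool_pos: [0.498, 0.004, 0.1029]
orientation: [-2.123, -2.315, 0.0]
force: [0.4, 0.1, -3.3]
opening: 0.0474
gripper_force: 30.0
```

Converted, 0.001 m is 0.02, 0.0008 m is 0.016.

>>> jog_arm(rows={"finger_gap":[0.03, 0.03, 0.03], "tx":[0, 0, 0], "ty":[0.02, 0, 0], "tz":[0, 0.016, 0], "spin":[0, 0, 0]})

```text
t: 41.6
tool_pos: [0.4994, 0.004, 0.1027]
orientation: [2.123, 2.315, 0.0]
force: [-1.9, -0.4, 0.4]
opening: 0.0479
gripper_force: 30.0
```

>>> jog_arm(rows={"finger_gap":[0.03, 0.03], "tx":[0, 0], "ty":[0, 0], "tz":[0.016, 0], "spin":[0, 0]})

```text
t: 41.8
tool_pos: [0.4995, 0.0037, 0.1026]
orientation: [2.123, 2.314, 0.0]
force: [-2.8, -1.8, 7.1]
opening: 0.0478
gripper_force: 30.0
```

Converted, 0.044 m is 0.88, -0.04 m is -0.8, 0.087 rad / 3.1416 = 0.0277.

>>> jog_arm(rows={"finger_gap":[0.065, 0.065, 0.065, 0.065, 0.065, 0.065, 0.065, 0.065, 0.065, 0.065, 0.065, 0.065, 0.065, 0.065, 0.065, 0.065], "tx":[0, 0, 0, 0, 0, 0, 0, 0.88, 0.88, 0.88, 0.88, 0.88, 0.88, 0.88, 0, 0], "ty":[0, 0, 0, 0, 0, 0, 0, -0.27, -0.27, -0.27, -0.27, -0.27, -0.27, -0.27, 0, 0], "tz":[-0.016, 0, 0, -0.4, -0.8, -0.8, -0.8, 0, 0, 0, 0, 0, 0, 0, 0, 0], "spin":[0, 0, 0, 0, 0, 0.0277, 0, 0, 0, 0, 0, 0, 0, 0, 0, 0]})

```text
t: 43.4
tool_pos: [0.4041, 0.313, 0.242]
orientation: [2.219, 2.224, -0.001]
force: [-0.4, -1.0, -0.2]
opening: 0.0647
gripper_force: 0.0
```

```bash
python3 -c "
from h import *
go(.4045,.3118,.1107,np.pi/2)"
```

```text
t 43.4 yaw 1.5731 d tool [-0.0012  0.0004  0.1283] turn 0.0023 op 0.0647
```

Converted, 0.04 m is 0.8, 0.03 m is 0.6.

>>> jog_arm(rows={"finger_gap":[0.065, 0.065, 0.065, 0.065, 0.065, 0.065, 0.065, 0.065, 0.065, 0.02, 0.02, 0.02, 0.02, 0.02], "tx":[-0.02, 0, 0, 0, 0, 0, 0, 0, 0, 0, 0, 0, 0, 0], "ty":[0, 0, 0, 0, 0, 0, 0, 0, 0, 0, 0, 0, 0, 0], "tz":[0, 0.6, 0.8, 0.6, 0.4, 0.12, 0.04, 0, 0, 0, 0, 0, 0, 0], "spin":[0, 0, 0, 0, 0, 0, 0, 0, 0, 0, 0, 0, 0, 0]}, force=25)

```text
t: 44.8
tool_pos: [0.4046, 0.3113, 0.1145]
orientation: [-2.222, -2.221, -0.0]
force: [-1.8, 0.5, 2.1]
opening: 0.0372
gripper_force: 25.0
```

```bash
python3 -c "
from h import *
go(.4911,.1218,.1097,np.pi/2)"
```

```text
t 44.8 yaw 1.5704 d tool [-0.1895  0.0865  0.0017] turn -0.0004 op 0.0372
```

Converted, -0.04 m is -0.8, -0.035 m is -0.7.

>>> jog_arm(rows={"finger_gap":[0.02, 0.02, 0.02, 0.02, 0.02, 0.02, 0.02, 0.02, 0.02, 0.02, 0.02, 0.02, 0.02, 0.02, 0.02, 0.02, 0.02, 0.02], "tx":[0, 0, 0, 0, 0, -0.4, -0.7, -0.8, -0.8, -0.7, -0.39, 0, 0, 0, 0, 0, 0, 0], "ty":[0, 0, 0, 0, 0, 0.18, 0.32, 0.364, 0.364, 0.32, 0.18, 0, 0, 0, 0, 0, 0, 0], "tz":[-0.1, -0.3, -0.6, -0.4, -0.2, 0, 0, 0, 0, 0, 0, 0, 0.6, 0.6, 0.3, 0.06, 0, 0], "spin":[0, 0, 0, 0, 0, 0, 0, 0, 0, 0, 0, 0, 0, 0, 0, 0, 0, 0]})

```text
t: 46.6
tool_pos: [0.492, 0.1221, 0.1179]
orientation: [2.221, 2.22, 0.003]
force: [-0.0, -0.4, -4.5]
opening: 0.0376
gripper_force: 25.0
```

```bash
python3 -c "
from h import *
go(.4917,.1218,.107,np.pi/2)"
```

```text
t 46.6 yaw 1.5705 d tool [-0.0003 -0.0003  0.0079] turn -0.0003 op 0.0376
```

>>> jog_arm(rows={"finger_gap":[0.02, 0.02, 0.02, 0.02], "tx":[0, 0, 0, 0], "ty":[0, 0, 0, 0], "tz":[0.06, 0.04, 0.02, 0], "spin":[0, 0, 0, 0]})

```text
t: 47.0
tool_pos: [0.4913, 0.1216, 0.1106]
orientation: [2.222, 2.22, 0.001]
force: [-0.7, -1.0, -1.9]
opening: 0.0374
gripper_force: 25.0
```

>>> jog_arm(rows={"finger_gap":[0.02, 0.02], "tx":[0, 0], "ty":[0, 0], "tz":[0.02, 0], "spin":[0, 0]})

```text
t: 47.2
tool_pos: [0.4918, 0.1217, 0.1106]
orientation: [2.221, 2.22, 0.002]
force: [-2.7, -0.7, 4.6]
opening: 0.0372
gripper_force: 25.0
```

>>> jog_arm(rows={"finger_gap":[0.02, 0.02], "tx":[0, 0], "ty":[0, 0], "tz":[0.016, 0], "spin":[0, 0]})

```text
t: 47.4
tool_pos: [0.4922, 0.1218, 0.1106]
orientation: [2.221, 2.22, 0.003]
force: [-3.8, -1.4, 9.7]
opening: 0.0377
gripper_force: 25.0
```

Contact; release, raise and back off to the side, then check everything.

Converted, 0.045 m is 0.9, -0.04 m is -0.8.

>>> jog_arm(rows={"finger_gap":[0.07, 0.07, 0.07, 0.07, 0.07, 0.07, 0.07, 0.07, 0.07, 0.07, 0.07, 0.07, 0.07, 0.07, 0.07, 0.07], "tx":[0, 0, 0, 0, 0, 0, 0, 0.9, 0.9, 0.9, 0.9, 0.9, 0.9, 0, 0, 0], "ty":[0, 0, 0, 0, 0, 0, 0, -0.2, -0.2, -0.2, -0.2, -0.2, -0.2, 0, 0, 0], "tz":[-0.024, 0, 0, -0.4, -0.8, -0.8, -0.8, 0, 0, 0, 0, 0, 0, 0, 0, 0], "spin":[0, 0, 0, 0, 0, 0, 0, 0, 0, 0, 0, 0, 0, 0, 0, 0]})

```text
t: 49.0
tool_pos: [0.4314, 0.3909, 0.2494]
orientation: [2.222, 2.22, -0.001]
force: [0.5, -0.0, 0.6]
opening: 0.0701
gripper_force: 0.0
```

Run:
```python
from h import *
im={n:viewer.read_camera(n)["image"][:,:,::-1] for n in ("top","scene")}
cv2.imwrite("pics/t3c.png",cv2.convertScaleAbs(cv2.resize(im["top"][180:325,250:510],None,fx=3,fy=3,interpolation=2),alpha=1.5))
cv2.imwrite("pics/s3c.png",cv2.convertScaleAbs(cv2.resize(im["scene"][180:330,210:410],None,fx=4,fy=4,interpolation=2),alpha=1.4))
```

```text
(no output)
```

View pics/t3c.png

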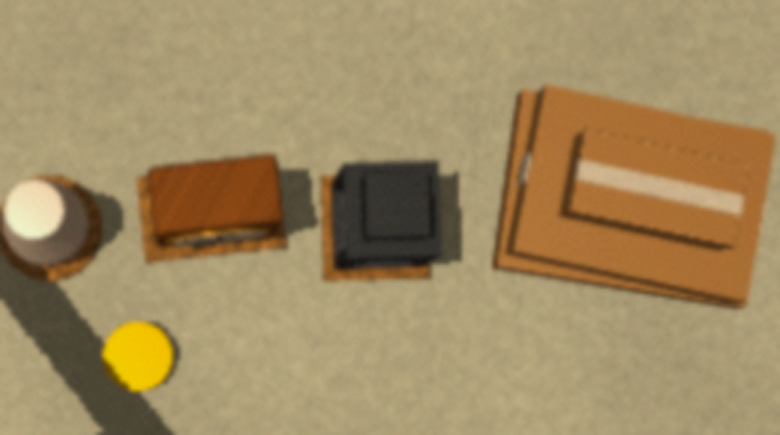

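View pics/s3c.png

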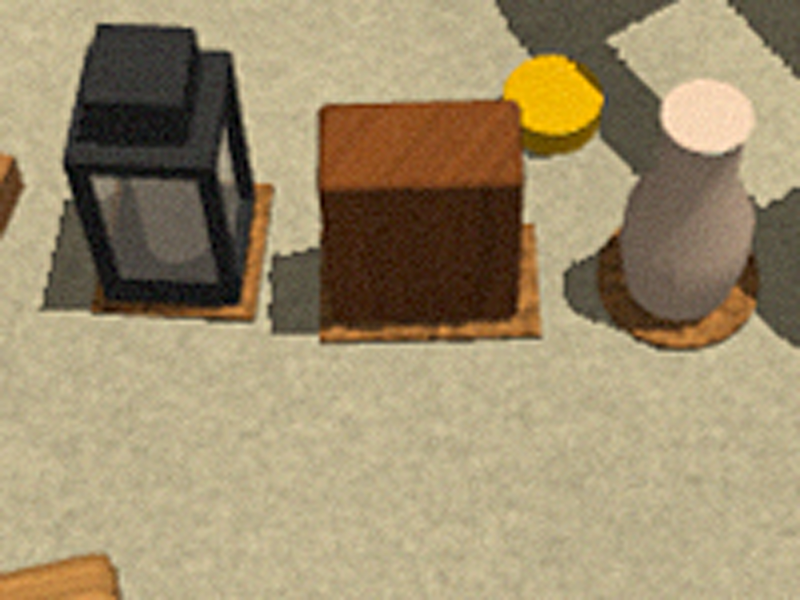

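Run:
```python
import h
from h import *
h.OFF.update(tC=(250,180),sC=(210,180))
def pix(v,u,w):
    o=h.OFF[v]; k=3 if v=="tC" else 4
    return np.array([(u+.5)/k-.5+o[0],(w+.5)/k-.5+o[1]])
h.pix=pix
cams={"t":viewer.read_camera("top"),"s":viewer.read_camera("scene")}
O={"lantern-cap":(.022,.022,.149,[("tC","A",362,168),("tC","B",434,165),("tC","C",437,237),("tC","D",365,240),("sC","C",97,27),("sC","D",194,30),("sC","A",185,104),("sC","B",77,103)],(.4863,-.1234)),
"clock":(.024,.045,.119,[("tC","A",150,168),("tC","B",274,155),("tC","D",153,235),("sC","C",321,104),("sC","D",517,100),("sC","A",523,186),("sC","B",320,190)],(.4995,-.0006)),
"vase":(0,0,.134,[("tC","O",35,209),("sC","O",708,117)],(.4914,.1217))}
for n,(hx,hy,z,o,mt) in O.items():
    p,r,m=fit(cams,o,hx,hy,z,(.5,0)); print(n,p.round(4),"rms",r.round(2),"off mm",((p[:2]-mt)*1e3).round(1))
```

```text
lantern-cap [ 0.4884 -0.1241  0.0166] rms 0.96 off mm [ 2.1 -0.7]
clock [ 0.5005 -0.0017  0.0825] rms 0.65 off mm [ 1.  -1.1]
vase [0.4911 0.1217 0.    ] rms 0.17 off mm [-0.3  0. ]
```

All three are within about 2.5 mm of their mat centres and square, and the parcel is about 2 mm off the pile's centre.

```bash
python3 -c "
from plant import robot, viewer, job
print(job.close_job())"
```

```text
the job is handed in; nothing more can be done
None
```

The job is handed in with no verdict returned: by camera, the parcel lies on the pile about 2 mm off centre, and the vase, lantern and clock stand square and upright within about 2.5 mm of their mat centres, after about 49 s of the 150 s.

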